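Secure a tube rack on the shaker deck with a push-and-turn T-slot stud

TASK

Secure the front tube rack on the shaker deck: take the tall T-head stud from the holder block, drop its head into the front slot on the open side of the rack, and slide it along so that its sleeve pushes the rack against the lane stop until the stop's spring pad is about half compressed. Holding it there, press the stud down against its own spring, give it a quarter turn and let go, so that it locks and the rack stays gripped between stud and pad. Push and press gently all the way, and leave the other things alone.

Things in the scene. Friction and masses are not known exactly. Their poses are not given: they have to be found in the camera images.
- shaker: Orbital shaker, off, fixed: white housing, grey metal deck 190 (its x) by 300 mm (its y). Origin on the worktop below the deck's centre; deck top 80 mm above it. Two T-slots run along its y, full length, centred at x = -46 (front slot, nearest the robot) and +46 mm (rear). The rear lane holds a second rack already secured with an identical stud (fixed): it shows the finished state.
- front_slot (a point): Point on the centre line of the front slot, at deck top, 105 mm to the -y side of the deck's centre, where the slot is free to drop a stud in; axes as the shaker. Slot mouth 13 mm wide between lips 6 mm thick; below them a channel 31 mm wide and 12 mm deep.
- stop_zone (a point): Fixed point of the shaker (its axes) on the front slot's centre line at deck top, y = +110 mm: middle of the range, y = 90 to 130 mm, where the face of the front lane stop's pad may stand; the stop is adjustable, its place not measured: find it by feel or eye. Pad 46 x 30 mm, faces -y, 5 mm spring travel: 1.3 N at once, 9.6 N half compressed, 17.8 N at the end.
- rack: Loose blue tube rack with capped tubes standing over the front slot: 52 (x) by 125 (y) mm, end walls 44 mm high, tubes to 51 mm; about 0.14 to 0.23 kg. Origin centre of underside, y along the slot within about 4 degrees, end faces at y = +-62.5 mm; at the start 6 to 60 mm short of the stop pad at its +y end. Only its -y end is open to the stud. A push of about 8 N squares it up on the pad.
- holder: White plastic block 60 x 150 x 30 mm high, fixed on the worktop, with two oblong pockets (32 mm along its x, 13 mm along its y, 18 mm deep) at y = -45 and +45 mm in which the two studs stand, their own y along the holder's x. Origin centre of underside.
- stud: The tall T-head stud, 0.145 kg, in either pocket of the holder. Origin on its upright axis at the underside of the sleeve (spring relaxed). Above it a black rubber sleeve of 30 mm diameter, 0 to 46 mm, which spins freely and slides on the steel stem against a spring. The head fits the slot either way round (half turn); it drops in with the handle across the slot.
- stud_handle (a point): Centre of the tall stud's black bar handle, on the axis 77 mm above the stud's origin; axes as the stud. Bar 40 mm along x, 12 mm thick along y, z = 62 to 92 mm from the stud's origin; grip it across the 12 mm. Handle across the slot: head can enter and slide; handle along the slot: locked.
- stud_head (a point): Centre of the tall stud's steel hammer head, 6 mm below the stud's origin, axes as the stud: 28 mm along y, 10.8 mm along x, 6 mm thick, under a 9 mm neck. Below the lips it turns freely, either way and without a stop; a quarter turn puts it squarely under both lips.
- stud_sleeve (a joint): Spring travel of the sleeve up the stem, m. 0 (7.2 N): sleeve resting on the deck, head keyed between the lips, slides but cannot turn. Stud pressed down over 0.003 (12.6 N): head below the lips, free to turn; 0.005 (16.2 N) is comfortable; 0.007 (19.8 N) is the end. Let go after a quarter turn, the spring clamps the head up under the lips at about 0.003.
- short_stud: A shorter stud of the same kind (sleeve 24 mm high, handle top 68 mm above the sleeve's underside, its origin), in the other pocket of the holder. Not needed: leave alone.
- timer: White bench timer 48 x 58 x 16 mm, behind the holder. Leave alone.
- slide_box: Blue slide box 73 x 98 x 33 mm, at the right. Leave alone.

How it is judged (in metres and radians):
On the way, in this order (a step that is already met when the one before it is completed fails the run):
1. the tall stud's head is dropped into the front slot, handle across the slot (x of stud in the frame of shaker between -0.05 and -0.042 m and y of stud in the frame of shaker between -0.135 and 0.02 m and z of stud in the frame of shaker below 0.085 m and angle between the y axis of stud and the y axis of shaker, either way round below 0.25 rad), for 0.2 s.
2. the stud, not yet turned, presses the rack against the lane stop's spring pad (contact force between stud and rack above 4 N and z of stud in the frame of shaker below 0.085 m and angle between the y axis of stud and the y axis of shaker, either way round below 0.3 rad), for 0.2 s.
At the end, for the whole second after the job is handed in: Tall stud upright (4 deg) in the front slot, within 12 deg of a quarter turn, clamped by its spring (sleeve pushed up 1.8 to 4.5 mm); rack flat and square (3.4 deg), gripped between stud and stop pad with 3 to 14 N; all released and at rest (x of stud in the frame of shaker between -0.05 and -0.042 m and y of stud in the frame of shaker between -0.135 and 0.02 m and angle between the y axis of stud and the y axis of shaker, either way round above 1.35 rad and value of joint stud_sleeve between 0.0018 and 0.0045 m and angle between stud's own z axis and vertical below 0.07 rad and contact force between stud and rack between 3 and 14 N and angle between the y axis of rack and the y axis of shaker, either way round below 0.06 rad and angle between rack's own z axis and vertical below 0.03 rad and linear speed of each of stud, rack below 0.01 m/s); the robot touches nothing.
It fails at once if the rack is pushed with more than 20 N (contact force between stud and rack above 20 N).
It fails at once if the stud is pressed or wrenched against the shaker with more than 40 N (contact force between stud and shaker above 40 N).
It fails at once if the rack is handled by the robot itself with force (contact force between the arm and rack above 10 N).
It fails at once if the rack is tipped (angle between rack's own z axis and vertical above 0.25 rad).
It fails at once if another thing is disturbed (distance of short_stud from where it was at the start of the episode above 0.012 m or distance of any of timer, slide_box from where it was at the start of the episode above 0.015 m).
It also fails if it takes over 56 s, if anything falls off the work surface, if the arm or the gripper's body presses on something with over 40 N, if the wrist force passes 120 N, or if a joint passes its speed limit or range.

ROBOT

A 7-joint arm with a two-finger parallel gripper is mounted at the origin on a cart in front of the work surface, level with it; the furniture and walls round the work are solid. World frame = base frame: x ahead of the robot, y to its left, z up, the work surface at z = 0. Lengths are in m, angles in degrees, forces in N, time in s.
With the tool pointing down it reaches from about 0.425 to 0.975 m from the base axis. Payload 16.7 kg.
Tool frame: the origin (TCP) lies between the finger pads; the fingertips stand 8 mm ahead of it and the grasp point (between the pads) lies 11 mm behind it; z points along the fingers, y is the line along which they close (so a half turn about z gives the same grasp; the last joint's range is limited). The gripper opens to 85 mm and grips with 20 to 120 N. Pads are 22 mm wide; open, the fingers measure 114 mm over their backs; the gripper's body (76 mm by 85 mm) begins 54 mm behind the grasp point. The pads swing forward as they close: fully open they stand 13 mm farther back than shut.
Start: joints at [-75.373, 24.414, 4.234, 92.017, -1.954, 63.644, -3.845], TCP at [0.266, 0.62, 0.239] pointing down, gripper open.
Joint ranges: [-163.25, 163.25], [-28.42, 122.38], [-70.27, 78.77], [12.13, 141.07], [-58.53, 238.53], [9.26, 117.41], [-156.51, 156.51]. Speed limits (degrees/s): [108.29, 108.29, 136.94, 136.94, 172.46, 172.46, 172.46].

INTERFACE

Orientations are given as a 3x3 rotation matrix whose columns are the frame's x, y, z axes.
In Python, from cell import r gives the robot as it stands. The module is installed in compiled form; this text tells all that it offers.
- The arm moves only by the tool step_arm, never from a script. Its argument "commands" is a list of rows, each a list of 2 entries, a list of its own where there are three numbers: the shift along the world's x, y, z in cm, then the turn about the world's z in degrees. In form: [[[dx, dy, dz], yaw], ...]. A call has 1 to 20 rows; each row is the pose to reach, as a shift and turn from the pose commanded when the call began; what a row does not reach only later rows make up. A row lasts 1/10 s, in which the tool goes at most 50 mm and 8.59 degrees, less where a joint would pass 70% of its speed; a pose out of reach is approached as far as the arm can. A call with a gripper value outside its range is refused whole. "hand" is the closure, from -1 (fully open) to 1 (shut), so that 0 is half open, set as the call begins (left out, the last holds). The fingers move at their own pace and stop on an object; "grip_force" is the grip in N (left out, the last holds). Time passes only in rows, so rows that repeat a pose let the fingers close. It gives the time, the measured TCP pose, the force, the opening and the grip force at its end, in the units of the state.
- r.state(): the state, without advancing time (a new reading comes with each control period).
- r.camera(name): name is "side" or "top"; returns a dict with "pixels" (400x640x3 uint8, red, green, blue), "vfov" (degrees; the focal length in pixels is half the picture's height over the tangent of half this angle, whatever the lens; pixels are square), "cx", "cy" (the principal point, pixels), "dist_coeffs" ([k1, k2, p1, p2, k3] as OpenCV has them; the pictures are not rectified), "extrinsics" (4x4, takes a point from world to camera coordinates). Camera axes: x right, y down, z forward; pixel columns grow to the right and rows downward; lengths in m; the calibration is good to about 2 mm. A picture is of the moment at which its call begins. There is no depth.
- r.finish_job(): hands the job in; it is judged then, once.
The state is a dict: "t": time; "qpos": joint angles; "qd": joint speeds; "tau": joint torques, N m; "ee_pos": TCP position; "tool_rot": TCP orientation; "wrist_force": force on the tool from outside, world axes, zero at the start; "torque": the same for the moment, N m; "width": finger opening in m; "gripper_force": force on a finger pad.
Only numpy, scipy, OpenCV 4.12 (cv2) and the standard library are available. Lean on these libraries where they do the work, as an engineer would, in place of code of your own. Each camera call takes 0.05 s, during which the arm holds its last target. There are 200 camera calls.

## Working session

There is one attempt and no reset: what is moved stays moved. The work goes in short steps, Python scripts to look and compute and a tool call to move; the robot and the scene stay as the last step left them, time stands still between calls to the robot, and variables do not carry over. Pictures are saved under pics/ and viewed, at most 10 in all, crops included, and the job is handed in when it is done.

Besides the shell and the picture viewer there is one more tool, called after ">>>" as name([rows], argument=value, ...), one row to a line, values as JSON. step_arm: Moves the arm, as the interface text tells. Its arguments: {"type":"object","properties":{"commands":{"type":"array","items":{"type":"array"}},"hand":{"type":"number"},"grip_force":{"type":"number"}},"required":["commands"]}

```bash
mkdir -p pics; cat > h.py <<'E'
import numpy as np, cv2
from cell import r
def cam(n):
    c=r.camera(n); f=200/np.tan(np.radians(c["vfov"])/2)
    K=np.array([[f,0,c["cx"]],[0,f,c["cy"]],[0,0,1.]])
    return dict(img=c["pixels"],K=K,d=np.array(c["dist_coeffs"],float),E=np.array(c["extrinsics"]))
def ray(c,uv):
    p=cv2.undistortPoints(np.array(uv,float).reshape(-1,1,2),c["K"],c["d"]).reshape(-1,2)
    R=c["E"][:3,:3];t=c["E"][:3,3]
    return -R.T@t,(np.c_[p,np.ones(len(p))])@R
def onz(c,uv,z):
    o,d=ray(c,uv); return o+d*((z-o[2])/d[:,2])[:,None]
def proj(c,P):
    return cv2.projectPoints(np.array(P,float).reshape(-1,1,3),cv2.Rodrigues(c["E"][:3,:3])[0],c["E"][:3,3],c["K"],c["d"])[0].reshape(-1,2)
def tri(c1,u1,c2,u2):
    o1,d1=ray(c1,u1);o2,d2=ray(c2,u2);d1=d1[0];d2=d2[0]
    s=np.linalg.lstsq(np.c_[d1,-d2],o2-o1,rcond=None)[0]
    a=o1+s[0]*d1;b=o2+s[1]*d2
    return (a+b)/2,np.linalg.norm(a-b)
def save(c,n): cv2.imwrite("pics/"+n,c["img"][:,:,::-1])
E
python3 - <<'E'
from h import *
np.set_printoptions(precision=4,suppress=True)
for n in("top","side"):
    c=cam(n); save(c,n+"0.png"); print(n,c["E"],c["K"][0,0],c["d"])
s=r.state();print(s["t"],s["ee_pos"],s["tool_rot"],s["wrist_force"],s["width"])
E
```

```text
top [[-0.0143 -0.9999  0.0035 -0.0856]
 [-0.9731  0.0131 -0.2301  0.5276]
 [ 0.23   -0.0067 -0.9732  1.3278]
 [ 0.      0.      0.      1.    ]] 468.1259718644657 [-0.032  0.     0.     0.     0.   ]
side [[-0.9695 -0.2443 -0.0191  0.4605]
 [-0.0991  0.462  -0.8813  0.1877]
 [ 0.2241 -0.8526 -0.4721  1.3486]
 [ 0.      0.      0.      1.    ]] 499.81755581595513 [0.0279 0.     0.     0.     0.    ]
0.1 [0.2657 0.6201 0.2387] [[-0.9191  0.3939 -0.0004]
 [ 0.3939  0.9191 -0.0011]
 [-0.0001 -0.0012 -1.    ]] [ 0.1361 -0.9206  0.4863] 0.08522589943866662
```

View pics/top0.png

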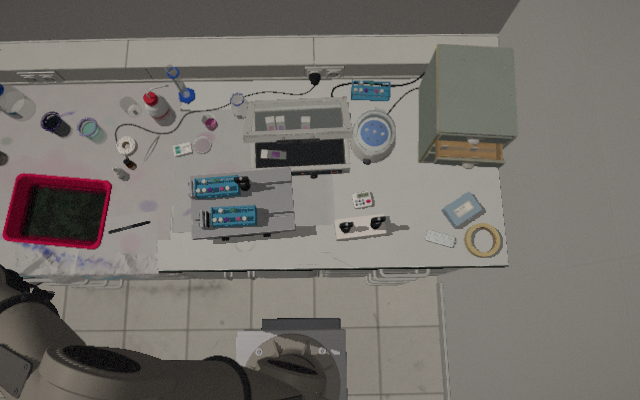

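View pics/side0.png

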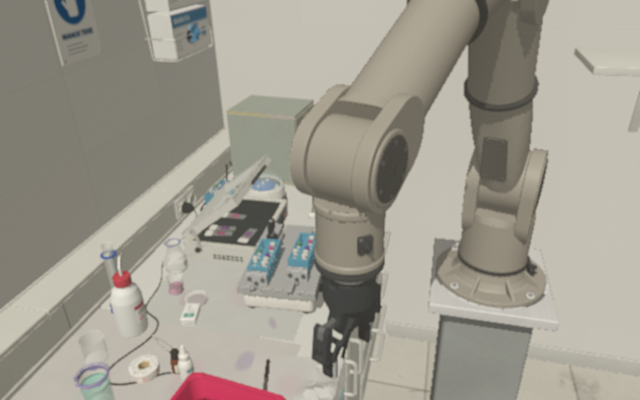

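The top view shows the shaker deck around (235,205), with the front rack at (230,217) and its stop at (205,218). The holder is at (360,228), with studs near (347,227) and (377,223), and the timer at (362,200). In the side view the arm hides the holder. I'll zoom in on the top view next.

```bash
python3 - <<'E'
from h import *
im=cv2.imread("pics/top0.png")
a=cv2.resize(im[155:255,165:305],None,fx=5,fy=5,interpolation=cv2.INTER_CUBIC)
b=cv2.resize(im[205:250,325:400],None,fx=5,fy=5,interpolation=cv2.INTER_CUBIC)
# stack: 700x500 ; second separate
cv2.imwrite("pics/zA.png",a)
b=cv2.resize(im[180:250,325:400],None,fx=8,fy=8,interpolation=cv2.INTER_CUBIC)
cv2.imwrite("pics/zB.png",b)
E
```

```text
(no output)
```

View pics/zA.png

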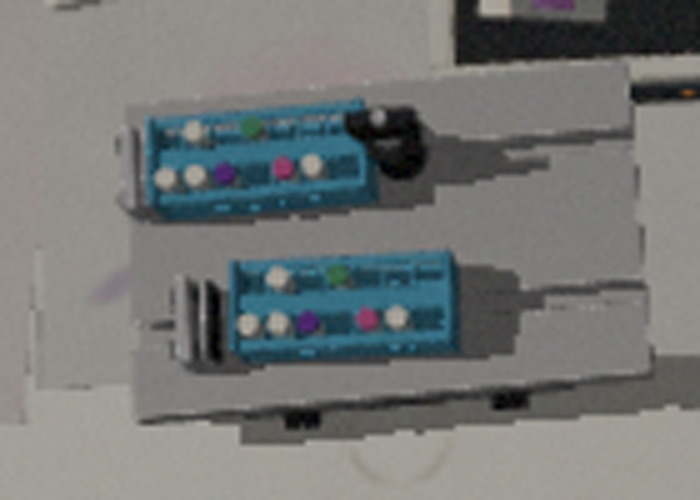

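View pics/zB.png

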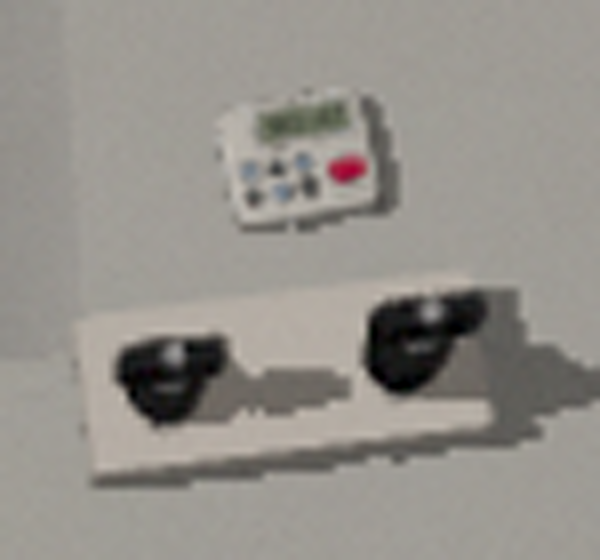

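Deck corners in the zA crop are about (127,103), (630,63), (650,375) and (137,422), with slot ends at (645,287) and (632,133). The right stud in zB has the larger sleeve-to-handle offset and the longer shadow, so it's the tall one. Next, turn these pixels into positions.

```bash
python3 - <<'E'
from h import *
np.set_printoptions(precision=4,suppress=True)
c=cam("top"); print("cam",ray(c,[[0,0]])[0])
A=lambda p:np.array(p,float)/5+[165-.4,155-.4]
B=lambda p:np.array(p,float)/8+[325-.44,180-.44]
dk=onz(c,A([(127,103),(630,63),(650,375),(137,422)]),.08); print("deck",dk,dk.mean(0))
print([np.linalg.norm(dk[i]-dk[i-1]) for i in range(4)])
sl=onz(c,A([(645,287),(632,133)]),.08);print("slots",sl)
h=onz(c,B([(78,322),(468,272),(492,425),(92,474)]),.03);print("holder",h,h.mean(0),[np.linalg.norm(h[i]-h[i-1]) for i in range(4)])
print("axis angle (deg from y): ",[np.degrees(np.arctan2(-(d:=p-q)[0],d[1])) for p,q in((h[0],h[1]),(h[3],h[2]),(dk[0],dk[1]),(dk[3],dk[2]))])
print("tall handle top r/l",onz(c,B([(430,312)]),.122),"short",onz(c,B([(172,353)]),.098))
rk=onz(c,A([(232,260),(455,250),(460,312),(235,345)]),.124);print("rack",rk,[np.linalg.norm(rk[i]-rk[i-1]) for i in range(4)])
print("pad",onz(c,A([(217,322)]),.10), "rear stud handle top",onz(c,A([(380,117)]),.169))
# dark blobs of handles
g=c["img"].astype(int).sum(2)
m=((g<110)*255).astype(np.uint8); m[:205]=0;m[245:]=0;m[:,:330]=0;m[:,395:]=0
n,l,s,ce=cv2.connectedComponentsWithStats(m);print(s[1:],ce[1:])
E
```

```text
cam [ 0.2067 -0.0836  1.4139]
deck [[ 0.5987  0.293   0.08  ]
 [ 0.6193 -0.0056  0.08  ]
 [ 0.4313 -0.0172  0.08  ]
 [ 0.4078  0.2778  0.08  ]] [0.5142 0.137  0.08  ]
[np.float64(0.19151012530994496), np.float64(0.2993713113201552), np.float64(0.18837286458728897), np.float64(0.29596878512456354)]
slots [[ 0.4831 -0.0144  0.08  ]
 [ 0.5761 -0.0068  0.08  ]]
holder [[ 0.4678 -0.1341  0.03  ]
 [ 0.485  -0.2817  0.03  ]
 [ 0.4265 -0.2881  0.03  ]
 [ 0.4102 -0.1381  0.03  ]] [ 0.4474 -0.2105  0.03  ] [np.float64(0.057746149589778986), np.float64(0.1485632587831999), np.float64(0.05877277721115508), np.float64(0.1508315743888213)]
axis angle (deg from y):  [np.float64(6.6230644815056), np.float64(6.210169317400412), np.float64(3.949567898207722), np.float64(4.555808554928246)]
tall handle top r/l [[ 0.4523 -0.2545  0.122 ]] short [[ 0.4433 -0.1649  0.098 ]]
rack [[0.4926 0.2165 0.124 ]
 [0.4967 0.0906 0.124 ]
 [0.4611 0.0872 0.124 ]
 [0.4439 0.2129 0.124 ]] [np.float64(0.04888217002365362), np.float64(0.1259909512424249), np.float64(0.035857626982511576), np.float64(0.12693193438251713)]
pad [[0.4618 0.2293 0.1   ]] rear stud handle top [[0.5625 0.1273 0.169 ]]
[[371 217  14  12  89]
 [340 223  13  10  75]] [[376.1573 222.4719]
 [345.6267 227.1333]]
```

>>> step_arm([
  [[14, -20, 2], -20],
  [[28, -40, 2], -60.4],
  [[28, -40, 2], -60.4],
  [[28, -40, 2], -60.4],
  [[28, -40, 2], -60.4],
  [[28, -40, 2], -60.4],
  [[28, -40, 2], -60.4],
  [[28, -40, 2], -60.4],
  [[28, -45, 2], -60.4],
  [[28, -55, 2], -60.4],
  [[25, -65, 2], -60.4],
  [[22, -75, 2], -60.4],
  [[18.6, -87.4, -2], -60.4],
  [[18.6, -87.4, -4], -60.4],
  [[18.6, -87.4, -4], -60.4],
  [[18.6, -87.4, -4], -60.4],
  [[18.6, -87.4, -4], -60.4],
  [[18.6, -87.4, -4], -60.4],
  [[18.6, -87.4, -4], -60.4],
  [[18.6, -87.4, -4], -60.4],
], hand=-1, grip_force=60)

```text
t: 2.15
ee_pos: [0.4496, -0.2584, 0.1988]
tool_rot: [[-0.106, 0.994, -0.001], [0.994, 0.106, -0.001], [-0.001, -0.001, -1.0]]
wrist_force: [0.7, 0.4, 0.6]
width: 0.0849
gripper_force: 0.0
```

```bash
python3 - <<'E'
from h import *
np.set_printoptions(precision=4,suppress=True)
c=cam("side"); s=r.state();print(s["t"],s["ee_pos"],s["qpos"],s["wrist_force"])
sp=c["img"][150:350,200:420][:,:,::-1]
cv2.imwrite("pics/side1.png",cv2.resize(sp,(770,600)[:2] if 0 else None,fx=3,fy=3,interpolation=cv2.INTER_CUBIC))
np.save("side1.npy",c["img"])
print(proj(c,[[.4524,-.255,.122],[.4524,-.255,.03],[.483,-.0144,.08],[.4798,.0305,.08],[.4794,-.016,.08]]))
E
```

```text
2.2 [ 0.4498 -0.2581  0.1987] [-12.6592  14.9512  41.7665 116.1749 -12.2679  53.2196  41.6317] [-2.4082 -1.4186 -0.4082]
[[342.8778 178.258 ]
 [342.7388 203.4478]
 [315.44   225.7581]
 [312.5597 233.9343]
 [316.7956 225.6159]]
```

View pics/side1.png

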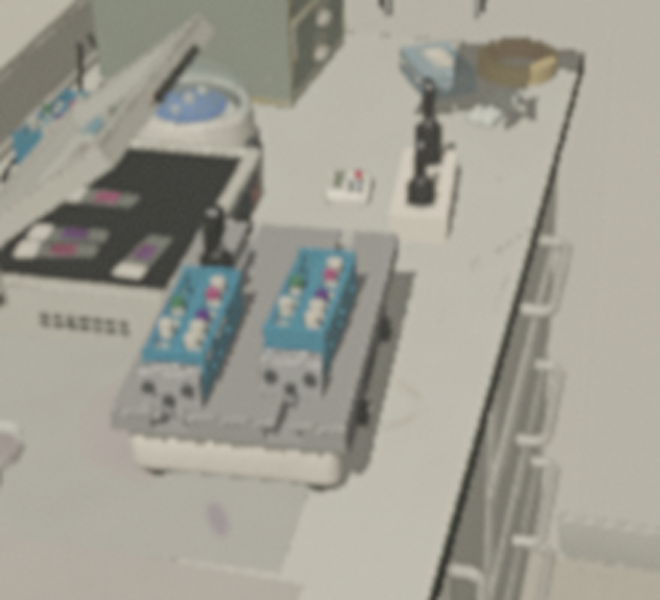

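Side view: the tall stud's handle top is at crop (429,84), which matches the projected (343,178), and the open fingers stand symmetrically above it. The front slot's free end is near crop (343,240). I'll sample the slot brightness profile in both views while the arm is clear.

```bash
python3 - <<'E'
from h import *
np.set_printoptions(precision=4,suppress=True,linewidth=200)
s=r.state();print(s["t"],s["ee_pos"])
yaw=np.radians(4.3);X=np.array([np.cos(yaw),np.sin(yaw),0]);Y=np.array([-X[1],X[0],0])
C=np.array([.5142,.137,.08]);xs=np.arange(-64,-27,1.5)
for n in("top","side"):
    c=cam(n);g=cv2.cvtColor(c["img"],cv2.COLOR_RGB2GRAY).astype(np.float32)
    print(n,xs)
    for y in(-146,-142,-138,-134,-130,-126,-122,-118,-110,-100,-90):
        P=np.array([C+X*x*1e-3+Y*y*1e-3 for x in xs]);p=proj(c,P).astype(np.float32)
        v=cv2.remap(g,p[:,0].reshape(1,-1),p[:,1].reshape(1,-1),cv2.INTER_LINEAR)[0]
        print(y,v.astype(int))
E
```

```text
2.2 [ 0.4498 -0.2581  0.1987]
top [-64.  -62.5 -61.  -59.5 -58.  -56.5 -55.  -53.5 -52.  -50.5 -49.  -47.5 -46.  -44.5 -43.  -41.5 -40.  -38.5 -37.  -35.5 -34.  -32.5 -31.  -29.5 -28. ]
-146 [136 134 134 133 134 134 133 133 134 135 134 132 131 119  96  86  94 108 133 147 145 143 142 139 135]
-142 [137 138 138 137 137 137 137 138 141 143 139 136 134 127  99  78  84  95 123 145 140 137 137 137 136]
-138 [137 137 137 137 137 137 136 136 134 132 134 137 135 133 107  80  82  85 112 141 138 136 135 135 136]
-134 [136 136 137 137 136 136 135 135 133 129 130 134 133 131 112  85  79  82 103 129 136 135 136 137 137]
-130 [135 136 137 137 137 137 136 134 132 128 129 134 136 133 119  90  79  82  97 123 136 137 137 136 136]
-126 [137 136 135 136 136 136 136 134 131 122 117 129 138 134 125 100  83  92 103 122 136 136 136 136 136]
-122 [138 138 139 138 136 137 138 141 145 140 135 134 133 122 109  95  81  92 102 118 135 135 136 135 134]
-118 [137 137 136 136 137 138 139 143 151 148 139 135 132 112  86  83  88 103 120 130 136 136 135 136 138]
-110 [137 137 137 137 137 137 136 136 141 143 140 136 134 
[... 894 characters left out ...]
69 173 174 174 172 170 162 155 149 146 148 149 150 150 151]
-126 [151 151 152 152 152 152 153 155 161 165 169 172 172 171 170 165 159 151 144 144 146 148 151 151 151]
-122 [151 151 151 152 152 152 153 157 161 164 168 168 168 165 161 154 148 141 136 140 144 148 151 151 150]
-118 [151 151 151 151 151 151 151 155 158 161 164 163 160 154 148 140 134 128 132 138 143 149 150 150 150]
-110 [151 151 151 150 147 145 146 148 150 150 149 146 141 134 127 122 120 124 130 135 139 141 142 142 142]
-100 [151 148 144 136 129 127 126 127 128 128 128 128 130 133 135 138 140 142 141 140 137 133 130 128 127]
-90 [148 141 131 124 121 121 123 125 126 129 134 147 160 169 177 179 180 177 172 164 155 143 135 129 127]
```

>>> step_arm([
  [[0, 0, 0], 0],
])

```text
t: 2.4
ee_pos: [0.4522, -0.2526, 0.1993]
tool_rot: [[-0.113, 0.994, -0.0], [0.994, 0.113, 0.0], [0.0, -0.0, -1.0]]
wrist_force: [-0.1, -0.2, -0.4]
width: 0.0854
gripper_force: 0.0
```

>>> step_arm([
  [[0.05, -0.1, -3], 0],
  [[0.05, -0.1, -6], 0],
  [[0.05, -0.1, -8.5], 0],
  [[0.05, -0.1, -9.7], 0],
  [[0.05, -0.1, -9.9], 0],
  [[0.05, -0.1, -9.9], 0],
  [[0.05, -0.1, -9.9], 0],
])

```text
t: 3.1
ee_pos: [0.4531, -0.2546, 0.1014]
tool_rot: [[-0.112, 0.994, 0.002], [0.994, 0.112, -0.0], [-0.0, 0.002, -1.0]]
wrist_force: [0.2, -0.4, -0.1]
width: 0.0853
gripper_force: 0.0
```

>>> step_arm([
  [[0, 0, 0], 0],
  [[0, 0, 0], 0],
  [[0, 0, 0], 0],
  [[0, 0, 0], 0],
  [[0, 0, 0], 0],
  [[0, 0, 0], 0],
  [[0, 0, 0], 0],
  [[0, 0, 0], 0],
], hand=1, grip_force=80)

```text
t: 3.9
ee_pos: [0.4525, -0.2546, 0.1005]
tool_rot: [[-0.111, 0.994, 0.0], [0.994, 0.111, 0.0], [-0.0, 0.0, -1.0]]
wrist_force: [0.3, 1.2, 5.4]
width: 0.0109
gripper_force: 78.8
```

>>> step_arm([
  [[0, 0, 1], 0],
  [[0, 0, 2.5], 0],
  [[0, 0, 4.5], 0],
  [[0, 0, 8], 0],
  [[0, 0, 12], 0],
  [[0, 2, 12], 8],
  [[0.5, 5, 12], 16],
  [[1, 8, 12], 24],
  [[1.5, 11, 12], 32],
  [[2, 14, 12], 40],
  [[2.3, 17, 12], 48],
  [[2.57, 20, 12], 56],
  [[2.57, 23, 12], 64],
  [[2.57, 26, 12], 72],
  [[2.57, 28.4, 12], 80],
  [[2.57, 28.4, 11], 87.9],
  [[2.57, 28.4, 9], 87.9],
  [[2.57, 28.4, 8.1], 87.9],
  [[2.57, 28.4, 8.1], 87.9],
  [[2.57, 28.4, 8.1], 87.9],
])

```text
t: 5.9
ee_pos: [0.4783, 0.0291, 0.182]
tool_rot: [[-0.997, -0.074, 0.0], [-0.074, 0.997, -0.0], [-0.0, -0.0, -1.0]]
wrist_force: [-0.6, -0.4, -2.1]
width: 0.0108
gripper_force: 78.2
```

>>> step_arm([
  [[0, 0, 0], 0],
  [[0, 0, 0], 0],
  [[0, 0, 0], 0],
])

```text
t: 6.2
ee_pos: [0.4782, 0.0294, 0.1817]
tool_rot: [[-0.997, -0.075, 0.001], [-0.075, 0.997, 0.0], [-0.001, 0.0, -1.0]]
wrist_force: [-1.0, 0.3, -2.0]
width: 0.0106
gripper_force: 78.2
```

```bash
python3 - <<'E'
from h import *
np.set_printoptions(precision=4,suppress=True,linewidth=200)
s=r.state();print(s["t"],s["ee_pos"],s["qpos"],s["wrist_force"],s["width"])
p=s["ee_pos"]
ims=[]
for n,h in(("top",(250,170,90,70)),("side",(270,160,90,90))):
    c=cam(n);np.savez("c2"+n,**c)
    x,y,w,hh=h
    ims.append(cv2.resize(c["img"][y:y+90,x:x+90,::-1],(400,400),interpolation=cv2.INTER_CUBIC))
    print(n,proj(c,[p,np.array(p)-[0,0,.0705],np.array(p)-[0,0,.0245]])-[x,y])
cv2.imwrite("pics/over.png",np.hstack(ims))
E
```

```text
6.2 [0.4782 0.0294 0.1817] [-29.8167  10.0479  20.8088 120.9486  -4.6649  49.7073  88.01  ] [-0.998   0.2636 -2.0455] 0.01063015147797189
top [[25.3801 36.3457]
 [27.6136 41.6576]
 [26.1833 38.256 ]]
side [[42.3298 41.5503]
 [42.9412 64.1404]
 [42.5457 49.5262]]
```

View pics/over.png

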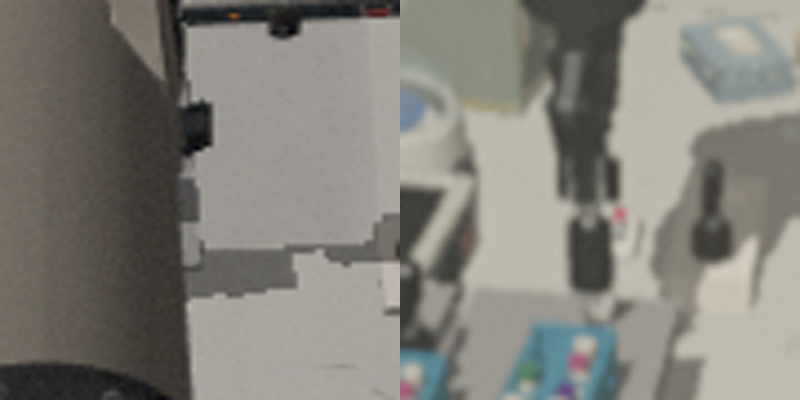

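Side view: the stud hangs upright, with its sleeve at crop x≈42.7 against 42.8 for the projected tool axis, so it's centred within about 0.5 mm. The arm blocks the top view of it. I'll lower gently and feel for the slot.

>>> step_arm([
  [[-0.04, 0, -1], 0],
  [[-0.04, 0, -1.8], 0],
  [[-0.04, 0, -2.2], 0],
  [[-0.04, 0, -2.4], 0],
  [[-0.04, 0, -2.5], 0],
  [[-0.04, 0, -2.5], 0],
  [[-0.04, 0, -2.5], 0],
])

```text
t: 7.0
ee_pos: [0.4777, 0.0294, 0.1564]
tool_rot: [[-0.997, -0.075, 0.0], [-0.075, 0.997, -0.0], [-0.0, -0.0, -1.0]]
wrist_force: [1.1, -1.0, -1.0]
width: 0.0109
gripper_force: 78.3
```

>>> step_arm([
  [[0, 0, -0.2], 0],
  [[0, 0, -0.4], 0],
  [[0, 0, -0.5], 0],
  [[0, 0, -0.5], 0],
  [[0, 0, -0.5], 0],
])

```text
t: 7.5
ee_pos: [0.4776, 0.0294, 0.1513]
tool_rot: [[-0.997, -0.075, -0.0], [-0.075, 0.997, -0.0], [0.0, -0.0, -1.0]]
wrist_force: [0.2, 0.3, -2.3]
width: 0.0106
gripper_force: 78.3
```

>>> step_arm([
  [[0, 0, -0.05], 0],
  [[0, 0, -0.1], 0],
  [[0, 0, -0.15], 0],
  [[0, 0, -0.15], 0],
  [[0, 0, -0.15], 0],
])

```text
t: 8.0
ee_pos: [0.4778, 0.0295, 0.1501]
tool_rot: [[-0.997, -0.075, 0.0], [-0.075, 0.997, 0.0], [-0.0, 0.0, -1.0]]
wrist_force: [-2.3, -0.6, 6.2]
width: 0.0108
gripper_force: 79.5
```

>>> step_arm([
  [[-0.07, 1, 0.05], 0],
  [[-0.15, 2, 0.05], 0],
  [[-0.22, 3, 0.05], 0],
  [[-0.26, 3.5, 0.05], 0],
  [[-0.26, 3.5, 0.05], 0],
  [[-0.26, 3.5, 0.05], 0],
])

```text
t: 8.6
ee_pos: [0.4752, 0.0655, 0.1504]
tool_rot: [[-0.997, -0.076, 0.0], [-0.076, 0.997, 0.001], [-0.0, 0.001, -1.0]]
wrist_force: [0.5, 2.9, 4.7]
width: 0.0109
gripper_force: 79.1
```

>>> step_arm([
  [[-0.01, 0.15, 0.05], 0],
  [[-0.02, 0.3, 0.05], 0],
  [[-0.03, 0.45, 0.05], 0],
  [[-0.05, 0.6, 0.05], 0],
  [[-0.06, 0.75, 0.05], 0],
  [[-0.07, 0.9, 0.05], 0],
  [[-0.08, 1.05, 0.05], 0],
  [[-0.09, 1.2, 0.05], 0],
  [[-0.1, 1.35, 0.05], 0],
  [[-0.11, 1.5, 0.05], 0],
])

```text
t: 9.6
ee_pos: [0.4739, 0.0794, 0.1508]
tool_rot: [[-0.997, -0.075, -0.0], [-0.075, 0.997, -0.0], [0.0, -0.0, -1.0]]
wrist_force: [0.1, -1.4, -0.9]
width: 0.0107
gripper_force: 78.3
```

>>> step_arm([
  [[0, 0, 0], 0],
  [[0, 0, 0], 0],
])

```text
t: 9.8
ee_pos: [0.4739, 0.0795, 0.1508]
tool_rot: [[-0.997, -0.075, -0.0], [-0.075, 0.997, 0.0], [0.0, 0.0, -1.0]]
wrist_force: [-0.0, -0.2, -1.9]
width: 0.0105
gripper_force: 78.2
```

>>> step_arm([
  [[-0.01, 0.12, 0], 0],
  [[-0.02, 0.24, 0], 0],
  [[-0.03, 0.36, 0], 0],
  [[-0.04, 0.48, 0], 0],
  [[-0.05, 0.6, 0], 0],
  [[-0.05, 0.7, 0], 0],
  [[-0.05, 0.7, 0], 0],
  [[-0.05, 0.7, 0], 0],
])

```text
t: 10.6
ee_pos: [0.4735, 0.0865, 0.1508]
tool_rot: [[-0.997, -0.075, 0.0], [-0.075, 0.997, 0.0], [-0.0, 0.0, -1.0]]
wrist_force: [1.0, 0.1, -2.4]
width: 0.0106
gripper_force: 78.2
```

>>> step_arm([
  [[-0.01, 0.1, 0], 0],
  [[-0.01, 0.2, 0], 0],
  [[-0.02, 0.2, 0], 0],
  [[-0.02, 0.2, 0], 0],
])

```text
t: 11.0
ee_pos: [0.4732, 0.0885, 0.1508]
tool_rot: [[-0.997, -0.075, -0.0], [-0.075, 0.997, 0.0], [0.0, 0.0, -1.0]]
wrist_force: [0.2, 0.1, -0.5]
width: 0.0106
gripper_force: 78.2
```

```bash
python3 - <<'E'
from h import *
s=r.state();print(s["t"],s["ee_pos"],s["wrist_force"])
c=cam("top");np.savez("c3top",**c)
d=cam("side");p=proj(d,[[.47,.14,.12]])[0].astype(int);print(p)
a=cv2.resize(d["img"][p[1]-40:p[1]+40,p[0]-45:p[0]+45,::-1],(450,400),interpolation=cv2.INTER_CUBIC)
b=cv2.resize(c["img"][180:250,190:260,::-1],(350,350),interpolation=cv2.INTER_CUBIC)
cv2.imwrite("pics/push.png",np.hstack([a,np.pad(b,((0,50),(0,0),(0,0)))]))
E
```

```text
11.0 [0.47323661 0.08851521 0.15080304] [ 0.18929529  0.13373673 -0.53029435]
[305 243]
```

View pics/push.png

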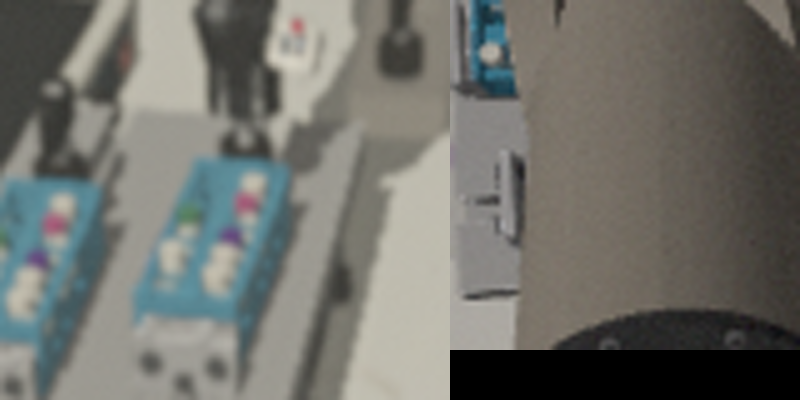

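Side view: the sleeve stands right at the rack's -y end, around crop (245,145), and the rack's far end is close to the stop at (185,345). There's no force yet, so continue in small steps.

>>> step_arm([
  [[-0.01, 0.1, 0], 0],
  [[-0.02, 0.2, 0], 0],
  [[-0.02, 0.3, 0], 0],
  [[-0.02, 0.3, 0], 0],
  [[-0.02, 0.3, 0], 0],
])

```text
t: 11.6
ee_pos: [0.4731, 0.0913, 0.1508]
tool_rot: [[-0.997, -0.075, -0.0], [-0.075, 0.997, -0.0], [0.0, -0.0, -1.0]]
wrist_force: [0.1, -2.2, -0.0]
width: 0.0109
gripper_force: 78.4
```

>>> step_arm([
  [[-0.01, 0.1, 0], 0],
  [[-0.01, 0.15, 0], 0],
  [[-0.01, 0.15, 0], 0],
  [[-0.01, 0.15, 0], 0],
])

```text
t: 12.0
ee_pos: [0.473, 0.0924, 0.1508]
tool_rot: [[-0.997, -0.075, -0.0], [-0.075, 0.997, -0.001], [0.0, -0.001, -1.0]]
wrist_force: [0.9, -6.1, 0.5]
width: 0.0112
gripper_force: 78.5
```

>>> step_arm([
  [[-0.01, 0.06, 0], 0],
  [[-0.01, 0.11, 0], 0],
  [[-0.01, 0.11, 0], 0],
  [[-0.01, 0.11, 0], 0],
  [[-0.01, 0.11, 0], 0],
])

```text
t: 12.5
ee_pos: [0.4729, 0.0932, 0.1508]
tool_rot: [[-0.997, -0.074, 0.0], [-0.074, 0.997, -0.001], [0.0, -0.001, -1.0]]
wrist_force: [-0.0, -8.3, 2.2]
width: 0.0107
gripper_force: 78.6
```

>>> step_arm([
  [[0, 0, 0], 0],
  [[0, 0, 0], 0],
])

```text
t: 12.7
ee_pos: [0.4729, 0.0932, 0.1508]
tool_rot: [[-0.997, -0.074, -0.0], [-0.074, 0.997, -0.001], [0.0, -0.001, -1.0]]
wrist_force: [0.9, -8.1, 1.2]
width: 0.011
gripper_force: 78.6
```

>>> step_arm([
  [[0, 0.04, -0.1], 0],
  [[0, 0.05, -0.2], 0],
  [[0, 0.05, -0.3], 0],
  [[0, 0.05, -0.4], 0],
  [[0, 0.05, -0.5], 0],
  [[0, 0.05, -0.55], 0],
  [[0, 0.05, -0.55], 0],
  [[0, 0.05, -0.55], 0],
])

```text
t: 13.5
ee_pos: [0.4731, 0.0934, 0.1458]
tool_rot: [[-0.997, -0.074, 0.0], [-0.074, 0.997, -0.001], [-0.0, -0.001, -1.0]]
wrist_force: [-3.1, -11.8, 14.6]
width: 0.0105
gripper_force: 80.5
```

>>> step_arm([
  [[0, 0, 0], 0],
  [[0, 0, 0], 0],
])

```text
t: 13.7
ee_pos: [0.4732, 0.0934, 0.1459]
tool_rot: [[-0.997, -0.074, 0.0], [-0.074, 0.997, -0.001], [-0.0, -0.001, -1.0]]
wrist_force: [-2.6, -12.3, 14.9]
width: 0.0106
gripper_force: 80.5
```

>>> step_arm([
  [[0, 0, 0], -6],
  [[0, 0, 0], -13],
  [[0, 0, 0], -20],
  [[0, 0, 0], -27],
  [[0, 0, 0], -34],
  [[0, 0, 0], -41],
  [[0, 0, 0], -48],
  [[0, 0, 0], -55],
  [[0, 0, 0], -62],
  [[0, 0, 0], -69],
  [[0, 0, 0], -76],
  [[0, 0, 0], -83],
  [[0, 0, 0], -88],
  [[0, 0, 0], -90],
  [[0, 0, 0], -90],
  [[0, 0, 0], -90],
  [[0, 0, 0], -90],
])

```text
t: 15.4
ee_pos: [0.4732, 0.0936, 0.1458]
tool_rot: [[-0.074, 0.997, 0.0], [0.997, 0.074, -0.0], [-0.0, 0.0, -1.0]]
wrist_force: [-3.1, -9.5, 15.3]
width: 0.0109
gripper_force: 80.8
```

>>> step_arm([
  [[0, 0, 0], 0],
  [[0, 0, 0], 0],
])

```text
t: 15.6
ee_pos: [0.4732, 0.0936, 0.1458]
tool_rot: [[-0.074, 0.997, 0.0], [0.997, 0.074, -0.0], [-0.0, 0.0, -1.0]]
wrist_force: [-2.2, -8.8, 14.8]
width: 0.0106
gripper_force: 80.8
```

>>> step_arm([
  [[0, 0, 0.05], 0],
  [[0, 0, 0.1], 0],
  [[0, 0, 0.15], 0],
  [[0, 0, 0.2], 0],
  [[0, 0, 0.2], 0],
  [[0, 0, 0.2], 0],
])

```text
t: 16.2
ee_pos: [0.473, 0.0936, 0.1475]
tool_rot: [[-0.074, 0.997, 0.0], [0.997, 0.074, -0.001], [-0.001, 0.0, -1.0]]
wrist_force: [-0.6, -9.1, 5.7]
width: 0.0107
gripper_force: 79.5
```

>>> step_arm([
  [[0, 0, 0.03], 0],
  [[0, 0, 0.04], 0],
  [[0, 0, 0.04], 0],
  [[0, 0, 0.04], 0],
])

```text
t: 16.6
ee_pos: [0.4729, 0.0936, 0.1475]
tool_rot: [[-0.074, 0.997, 0.0], [0.997, 0.074, -0.001], [-0.001, -0.0, -1.0]]
wrist_force: [2.5, -8.5, -3.3]
width: 0.0107
gripper_force: 78.1
```

>>> step_arm([
  [[0, 0, 0], 0],
  [[0, 0, 0], 0],
  [[0, 0, 0], 0],
  [[0, 0, 0], 0],
  [[0, 0, 0], 0],
  [[0, 0, 0], 0],
], hand=0)

```text
t: 17.2
ee_pos: [0.4728, 0.0946, 0.1477]
tool_rot: [[-0.075, 0.997, -0.0], [0.997, 0.075, 0.0], [0.0, -0.0, -1.0]]
wrist_force: [-0.1, -1.2, -0.2]
width: 0.043
gripper_force: 0.0
```

>>> step_arm([
  [[0, 0, 1], 0],
  [[0, 0, 3], 0],
  [[0, 0, 6], 0],
  [[0, 0, 9], 0],
  [[0, -3, 12], 0],
  [[-2, -8, 14], 0],
  [[-2, -14, 14], 0],
  [[-2, -20, 14], 0],
  [[-2, -26, 14], 0],
  [[-2, -32, 14], 0],
  [[-2, -32, 14], 0],
  [[-2, -32, 14], 0],
  [[-2, -32, 14], 0],
])

```text
t: 18.5
ee_pos: [0.4524, -0.2266, 0.288]
tool_rot: [[-0.072, 0.997, -0.001], [0.997, 0.072, -0.0], [-0.0, -0.001, -1.0]]
wrist_force: [-0.5, 0.3, -0.1]
width: 0.0425
gripper_force: 0.0
```

```bash
python3 - <<'E'
from h import *
s=r.state();print(s["t"],s["ee_pos"],s["wrist_force"],s["width"])
c=cam("top");d=cam("side");p=proj(d,[[.47,.14,.12]])[0].astype(int)
a=cv2.resize(d["img"][p[1]-40:p[1]+40,p[0]-40:p[0]+40,::-1],(400,400),interpolation=cv2.INTER_CUBIC)
b=cv2.resize(c["img"][160:245,185:270,::-1],(400,400),interpolation=cv2.INTER_CUBIC)
cv2.imwrite("pics/end.png",np.hstack([a,b]))
E
```

```text
18.5 [ 0.45235005 -0.22664607  0.28802503] [-0.53529566  0.2655157  -0.09567344] 0.04254142579350884
```

View pics/end.png

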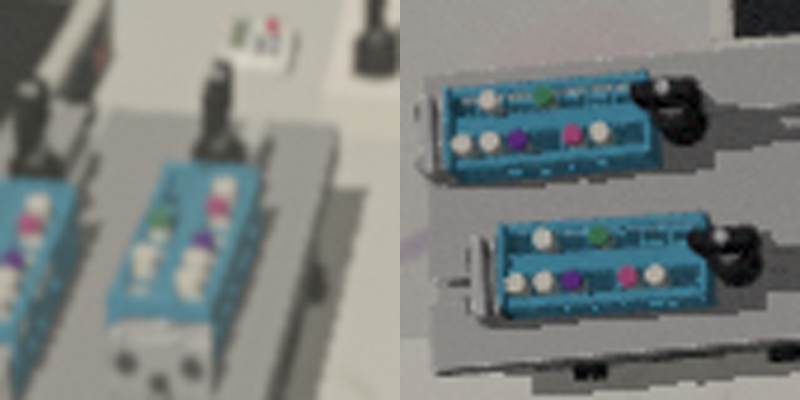

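The front lane now matches the finished rear one: the handle lies along the slot at (722,242), the sleeve at (740,265) is against the rack, and the rack is square on the pad at (493,265). Handing in.

```bash
python3 -c "
from cell import r
print(r.finish_job())"
```

```text
the job is handed in; nothing more can be done
None
```

The tall stud is locked a quarter turn in the front slot, holding the rack square against the half-compressed pad with about 9 N. I handed the job in at about 18.6 s; `finish_job()` gave no pass or fail result.

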